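Refill the nut box and hold the bag clip open over its back card

ROBOT

A 7-joint arm with a two-finger parallel gripper is mounted at the origin on a cart in front of the work surface, level with it; the furniture and walls round the work are solid. World frame = base frame: x ahead of the robot, y to its left, z up, the work surface at z = 0. Lengths are in m, angles in rad, forces in N, time in s.
With the tool pointing down it reaches from about 0.425 to 0.825 m from the base axis. Payload 3.6 kg.
Tool frame: the origin (TCP) lies where the fingers leave the gripper's body, on its centre line; the fingertips stand 73 mm ahead of it and the grasp point (between the pads) lies 54 mm ahead of it; x points along the fingers, y is the direction in which the jaws open and shut, and the axes are right-handed (so a half turn about x gives the same grasp; the last joint's range is limited). The gripper opens to 85 mm and grips with 20 to 120 N. Pads are 22 mm wide; open, the fingers measure 114 mm over their backs; the gripper's body (76 mm by 85 mm) begins 54 mm behind the grasp point. The pads swing forward as they close: fully open they stand 13 mm farther back than shut.
Start: joints at [-1.165, 0.615, -0.013, 1.423, 0.008, 1.103, -0.04], TCP at [0.273, 0.59, 0.304] pointing down, gripper open.
Joint ranges: [-3.12, 3.12], [-0.3, 2.06], [-1.34, 1.32], [0.26, 2.42], [-1.36, 4.5], [0.01, 1.98], [-2.84, 2.84]. Speed limits (rad/s): [2.79, 2.79, 3.14, 3.14, 3.14, 3.14, 3.14].

INTERFACE

Orientations are given as a unit quaternion [x, y, z, w].
In Python, from station import arm, snapshot, camera_info, ticket gives the robot as it stands. Calls block until the motion is done:
- arm.movep(position, orientation): joint-space move of the TCP to a pose.
- arm.line_to(position, velocity=0.15, ori=None): straight line of the TCP; ori=None keeps the orientation; velocity is the mean speed in m/s.
- arm.move_j(angles): joint-space move.
- arm.move_gripper(opening, effort=None): opening from 0.0 (shut) to 1.0 (fully open); effort is the grip in N (None keeps the last); returns when the fingers have stopped.
- arm.pause(seconds).
- arm.ik(position, orientation): joint angles nearest the present ones, or None.
- snapshot(name): name is "scene" or "top"; returns the picture (384x512x3 uint8, blue, green, red); there is no depth.
- camera_info(name): a dict with "fx", "fy", "cx", "cy" (pixels), "dist_coeffs" ([k1, k2, p1, p2, k3] as OpenCV has them; the pictures are not rectified), "R" (3x3) and "t" (3): a world point X has camera coordinates R X + t. Camera axes: x right, y down, z forward; pixel columns grow to the right and rows downward; lengths in m; the calibration is good to about 2 mm. A picture is of the moment at which its call begins. camera_info takes no time and is no camera call.
A pose or a line that the arm cannot do raises arm.MotionError and nothing moves.
- ticket.finish_job(): hands the job in, once; it reports no verdict.
Readings, each from a call of its own:
- arm.read_time(): time.
- arm.read_joint_positions(): joint angles.
- arm.read_dq(): joint speeds.
- arm.read_effort(): joint torques, N m.
- arm.read_tool_pos(): TCP position.
- arm.read_eef_rot(): TCP orientation.
- arm.read_ft_force(): force on the tool from outside, world axes, zero at the start.
- arm.read_wrist_torque(): the same for the moment, N m.
- arm.read_opening(): opening from 0.0 (shut) to 1.0 (fully open).
Only numpy, scipy, OpenCV 4.12 (cv2) and the standard library are available. Lean on these libraries where they do the work, as an engineer would, in place of code of your own. Each camera call takes 0.05 s, during which the arm holds its last target.

TASK

Pour all six nuts from the steel cup into the cardboard snack box and stand the empty cup back upright on the worktop. Then pick up the orange spring clip by its levers, squeeze it wide open and bring its jaws around the free right-hand edge of the box's tall back card, the edge well inside the jaws and touching neither of them, and finish while still holding the clip open there, so that I can slip a date card under it. Leave everything else where it is.

Things in the scene. Friction and masses are not known exactly. Their poses are not given: they have to be found in the camera images.
- cup: open steel cup, slightly conical: 56 mm across at the foot, 66 mm at the rim (62 mm at half height), 85 mm tall, wall 3 mm, floor 4 mm thick, 0.12 kg and standing upright. Origin at the centre of its underside, z up its axis. It may be gripped across its body by a leaning gripper and put down anywhere free on the worktop
- nut_1: brown macadamia nut, a ball 22 mm across, 10 g; origin at its centre. The six start in the cup, in two layers
- nut_2: brown macadamia nut, a ball 22 mm across, 10 g; origin at its centre. The six start in the cup, in two layers
- nut_3: brown macadamia nut, a ball 22 mm across, 10 g; origin at its centre. The six start in the cup, in two layers
- nut_4: brown macadamia nut, a ball 22 mm across, 10 g; origin at its centre. The six start in the cup, in two layers
- nut_5: brown macadamia nut, a ball 22 mm across, 10 g; origin at its centre. The six start in the cup, in two layers
- nut_6: brown macadamia nut, a ball 22 mm across, 10 g; origin at its centre. The six start in the cup, in two layers
- snack_box: cardboard box, does not move: open tray 120 deep (x) by 130 wide (y) by 55 mm high, walls and floor 4 mm; its back wall (+x, away from the robot) rises as a stiff back card to 175 mm above the worktop (130 mm wide, 4 mm thick, middle plane at x = +58 mm, top corners rounded 16 mm). Origin: centre of the underside. The front with green band faces -x, roughly to the robot; y is left
- card_edge (a point): the middle of the free, upright right-hand edge of the back card (the -y edge, on the robot's right), 115 mm above the worktop; at (58, -65, 115) mm in the frame of the box. The edge is free from 55 to 159 mm above the worktop. The point's axes are those of the box
- clip: orange spring bag clip lying on its side, so that it opens in the horizontal plane: 110 mm long, 36 mm high, 50 g. Origin on the hinge pin at the underside; z up along the pin, x from the pin towards the jaws, which meet at x = +53 mm with dark rubber lips; shut, they bow out to 12 mm from the middle line. It stays symmetrical about its x axis
- clip_grip (a point): point between the clip's two levers, at (-35, 0, 20) mm in the clip's frame, axes as the clip: where to grip across them from above. The levers spread backwards to x = -56 mm; shut, their outer faces are 45 mm apart here, 58 mm at the ends. Pressed to 22 mm they are nearly parallel and the jaw tips gape 30 mm (17 mm is the stop); the spring pushes back with 5 N at first, 10 N wide open
- clip_left (a joint): opening angle of the jaw and lever on the clip's +y side, rad: 0 shut, 0.36 fully open (stop), spring-loaded to shut
- clip_right (a joint): the same for the -y side; squeezed evenly both read the same, about 0.29 with the levers pressed to 22 mm
- spice_jar: bystander: herb jar with white cap, 47 mm across, 98 mm tall; origin at the centre of its underside
- lemon: bystander: lemon, 78x55x56 mm; origin under its centre
- garlic: bystander: garlic bulb, 60 mm; origin under its centre
There are look-alikes about, which are no part of the job. Leave any blue, green or red look-alike of the cup alone.

How it is judged:
On the way, in this order (a step that is already met when the one before it is completed fails the run):
1. all six nuts lie in the snack box (x of nut_1 in the frame of snack_box between -0.06 and 0.06 m and y of nut_1 in the frame of snack_box between -0.065 and 0.065 m and z of each of nut_1, nut_2, nut_3, nut_4, nut_5, nut_6 in the frame of snack_box below 0.055 m and x of nut_2 in the frame of snack_box between -0.06 and 0.06 m and y of nut_2 in the frame of snack_box between -0.065 and 0.065 m and x of nut_3 in the frame of snack_box between -0.06 and 0.06 m and y of nut_3 in the frame of snack_box between -0.065 and 0.065 m and x of nut_4 in the frame of snack_box between -0.06 and 0.06 m and y of nut_4 in the frame of snack_box between -0.065 and 0.065 m and x of nut_5 in the frame of snack_box between -0.06 and 0.06 m and y of nut_5 in the frame of snack_box between -0.065 and 0.065 m and x of nut_6 in the frame of snack_box between -0.06 and 0.06 m and y of nut_6 in the frame of snack_box between -0.065 and 0.065 m), for 0.1 s.
2. the cup stands upright on the worktop again, let go (height (world z) of cup below 0.006 m and angle between cup's own z axis and vertical below 0.12 rad and contact force between the fingers and cup below 0.1 N and linear speed of cup below 0.02 m/s), for 0.2 s.
3. the clip is held up off the worktop, squeezed open (value of joint each of clip_left, clip_right above 0.2 rad and height (world z) of clip above 0.02 m and contact force between the fingers and clip above 2 N), for 0.2 s.
At the end, for the whole second after the job is handed in: Nuts all in the tray, below its rim. Cup upright on the worktop, released. Clip held still by the fingers, each jaw open over 0.2 rad, not touching the box, parallel to the card within 0.3 rad; card_edge lies 16-46 mm ahead of the pin, within 12 mm of the middle line, -10 to 60 mm up (all of step 1 and all of step 2 and value of joint each of clip_left, clip_right above 0.2 rad and x of card_edge in the frame of clip between 0.016 and 0.046 m and y of card_edge in the frame of clip between -0.012 and 0.012 m and z of card_edge in the frame of clip between -0.01 and 0.06 m and angle between the z axis of clip and the z axis of snack_box, either way round below 0.3 rad and angle between the y axis of clip and the x axis of snack_box, either way round below 0.3 rad and contact force between clip and snack_box below 0.3 N and contact force between the fingers and clip above 2 N and linear speed of clip below 0.02 m/s); the arm keeps its last pose, push and grip.
It fails at once if the spice jar is shifted by more than 30 mm (distance of spice_jar from where it was at the start of the episode above 0.03 m).
It fails at once if the lemon is shifted by more than 30 mm (distance of lemon from where it was at the start of the episode above 0.03 m).
It fails at once if the garlic is shifted by more than 30 mm (distance of garlic from where it was at the start of the episode above 0.03 m).
It also fails if it takes over 61 s, if anything falls off the work surface, if the arm or the gripper's body presses on something with over 40 N, if the wrist force passes 120 N, or if a joint passes its speed limit or range.

## Working session

There is one attempt and no reset: what is moved stays moved. The work goes in short steps, each a Python script; the robot and the scene stay as the last script left them, time stands still between calls to the robot, and variables do not carry over. Pictures are saved under pics/ and viewed, and the job is handed in when it is done.

```bash
ls; mkdir -p pics
python3 - <<'E'
from station import arm, snapshot, camera_info
import cv2
print(arm.read_time(),arm.read_tool_pos(),arm.read_eef_rot(),arm.read_opening())
for n in("scene","top"):
    im=snapshot(n); cv2.imwrite(f"pics/{n}0.png",im); c=camera_info(n); print(n,c)
E
```

```text
pics
0.0 [0.27234215 0.58953516 0.30271292] [ 0.15088278  0.69081771 -0.15270415  0.69042503] 1.0041898640168618
scene {'fx': 496.41082427107654, 'fy': 496.41082427107654, 'cx': 256.70277195665045, 'cy': 195.1333694865874, 'dist_coeffs': array([-0.09388441,  0.        ,  0.        ,  0.        ,  0.        ]), 'R': array([[ 0.90209885, -0.43106625, -0.01998894],
       [-0.31385018, -0.62359851, -0.71597692],
       [ 0.29616841,  0.65215549, -0.69783772]]), 't': array([-0.52068489,  0.18865747,  0.95021633])}
top {'fx': 476.2127345987135, 'fy': 476.2127345987135, 'cx': 249.27661696778193, 'cy': 193.1330687005792, 'dist_coeffs': array([-0.06856833,  0.        ,  0.        ,  0.        ,  0.        ]), 'R': array([[ 0.0171811 , -0.99940028,  0.03006478],
       [-0.99401519, -0.02031749, -0.10733589],
       [ 0.10788236, -0.0280407 , -0.99376814]]), 't': array([-0.11807969,  0.56889866,  1.10983976])}
```

View pics/scene0.png

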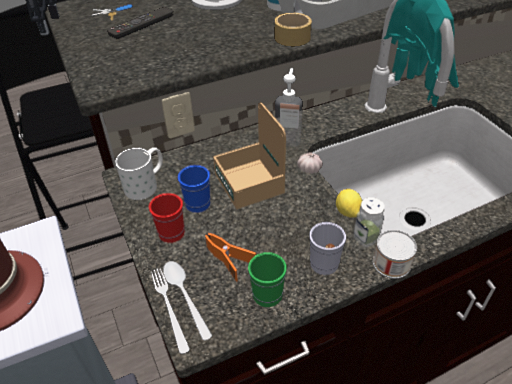

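View pics/top0.png

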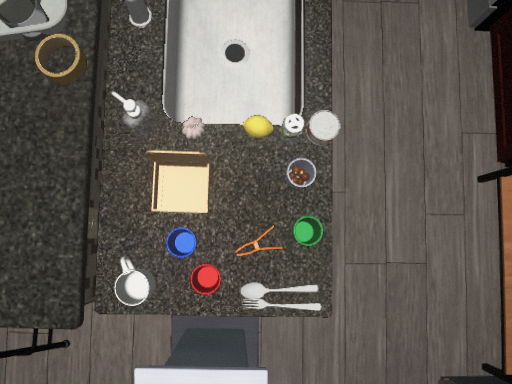

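```bash
cat > h.py <<'E'
import numpy as np, cv2
from station import arm, snapshot, camera_info, ticket
from scipy.spatial.transform import Rotation as Ro
def ray(n,uv):
    c=camera_info(n);K=np.array([[c['fx'],0,c['cx']],[0,c['fy'],c['cy']],[0,0,1]])
    p=cv2.undistortPoints(np.array(uv,float).reshape(-1,1,2),K,c['dist_coeffs']).reshape(-1,2)
    d=np.c_[p,np.ones(len(p))]@c['R']; o=-c['R'].T@c['t']; return o,d
def onz(n,uv,z):
    o,d=ray(n,uv); z=np.broadcast_to(z,len(d)); return o+d*((z-o[2])/d[:,2])[:,None]
def proj(n,X):
    c=camera_info(n);K=np.array([[c['fx'],0,c['cx']],[0,c['fy'],c['cy']],[0,0,1]])
    return cv2.projectPoints(np.array(X,float).reshape(-1,1,3),cv2.Rodrigues(c['R'])[0],c['t'],K,c['dist_coeffs'])[0].reshape(-1,2)
def tri(a,b):
    o1,d1=ray("top",[a]);o2,d2=ray("scene",[b]);d1=d1[0];d2=d2[0]
    A=np.c_[d1,-d2];s=np.linalg.lstsq(A,o2-o1,rcond=None)[0];p=o1+d1*s[0];q=o2+d2*s[1];return (p+q)/2,np.linalg.norm(p-q)
E
python3 - <<'E'
import cv2,numpy as np
t=cv2.imread('pics/top0.png');s=cv2.imread('pics/scene0.png')
def crop(im,x,y,w,h,k): return cv2.resize(im[y:y+h,x:x+w],None,fx=k,fy=k,interpolation=cv2.INTER_CUBIC)
a=crop(t,225,150,110,110,3.5);b=crop(s,195,215,110,110,3.5)
cv2.imwrite('pics/c1.png',np.hstack([a,b]))
a=crop(t,140,110,110,110,3.5);b=crop(s,205,95,110,110,3.5)
cv2.imwrite('pics/c2.png',np.hstack([a,b]))
a=crop(t,230,100,110,110,3.5);b=crop(s,300,180,110,110,3.5)
cv2.imwrite('pics/c3.png',np.hstack([a,b]))
E
```

```text
(no output)
```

View pics/c1.png

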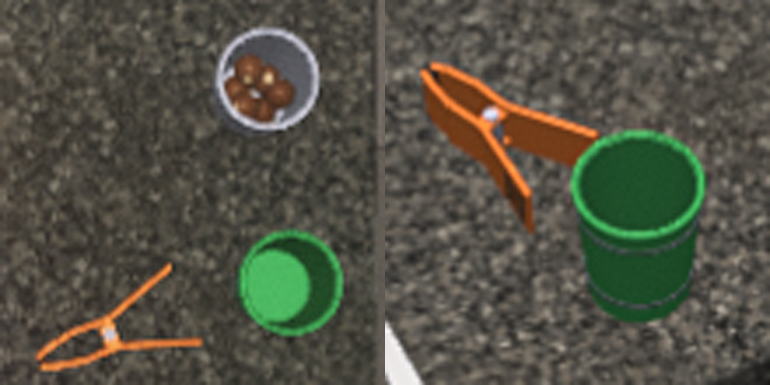

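View pics/c2.png

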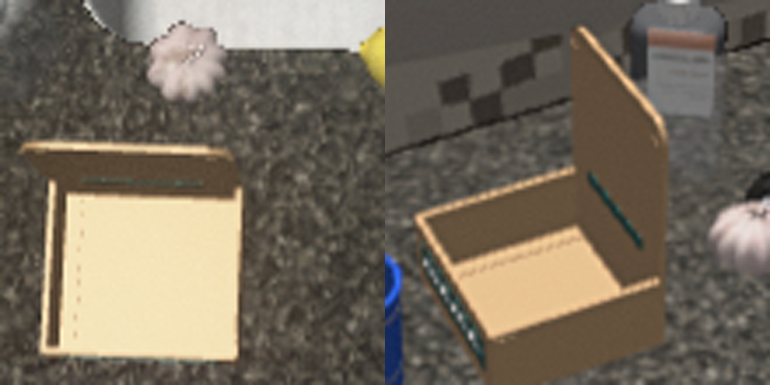

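View pics/c3.png

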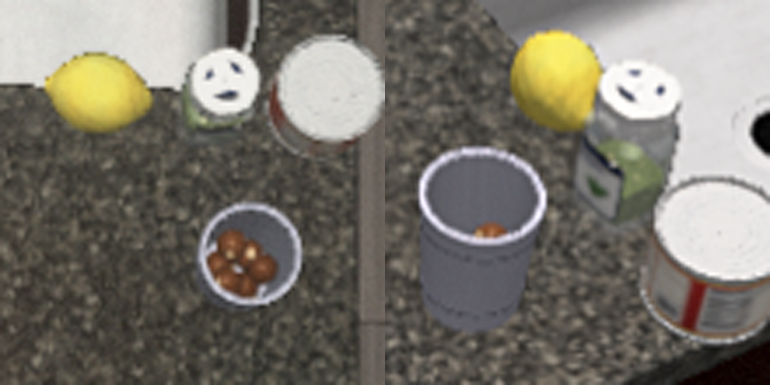

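Run:
```python
from h import *
t=cv2.imread('pics/top0.png');s=cv2.imread('pics/scene0.png')
np.set_printoptions(precision=4,suppress=True)
# sizes/centres of the coloured cups, rims at z=.085
hsv=cv2.cvtColor(t,cv2.COLOR_BGR2HSV)
def comp(m,box=None):
    if box: 
        k=np.zeros_like(m);x,y,w,h=box;k[y:y+h,x:x+w]=1;m=m*k
    cs,_=cv2.findContours(m,cv2.RETR_EXTERNAL,cv2.CHAIN_APPROX_NONE)
    return max(cs,key=cv2.contourArea)
g=comp(cv2.inRange(hsv,(45,80,40),(80,255,255)),(280,205,60,50))
e=cv2.minEnclosingCircle(g);print('green',e,onz('top',[e[0]],.085))
# steel rim: bright bluish
steel=cv2.inRange(t,(125,110,110),(255,255,255))
c=comp(cv2.inRange(t,(110,95,90),(255,255,255)),(280,152,44,42))
e=cv2.fitEllipse(cv2.convexHull(c));p=onz('top',[e[0]],.085)
print('cup',e,p, 'diam', 66/1000*476/(1.11-.085))
ss=cv2.cvtColor(s,cv2.COLOR_BGR2HSV)
print('cup rim ctr in scene from top:',proj('scene',p))
# clip
o=cv2.inRange(hsv,(5,140,120),(20,255,255));c=comp(o,(225,215,65,50))
pts=np.argwhere(o>0)[:,::-1];pts=pts[(pts[:,0]>225)&(pts[:,0]<290)&(pts[:,1]>215)&(pts[:,1]<262)]
cv2.imwrite('pics/clipm.png',cv2.resize(o[215:262,225:290],None,fx=8,fy=8,interpolation=0))
P=onz('top',pts,.036)[:,:2]
pin=onz('top',[[256.2,244.8]],.036)[0,:2]
print('pin',pin)
np.save('clipP.npy',P)
d=P-pin;r=np.linalg.norm(d,axis=1);print('ext',r.max())
for nm,uv,z in [('jar',[293,123],.098),('garlic',[193,127],.03),('blue',[182,243],.085),('red',[206,279],.085)]:
    print(nm,onz('top',[uv],z))
```

```text
green ((307.5351867675781, 230.27386474609375), 15.284320831298828) [[ 0.4829 -0.2402  0.085 ]]
cup ((301.00396728515625, 172.0037841796875), (29.496448516845703, 29.97195816040039), 105.57438659667969) [[ 0.6168 -0.2245  0.085 ]] diam 30.64975609756097
cup rim ctr in scene from top: [[326.5535 234.7572]]
pin [ 0.448  -0.1258]
ext 0.06165240631323408
jar [[ 0.7287 -0.2036  0.098 ]]
garlic [[0.7306 0.0325 0.03  ]]
blue [[0.449  0.0441 0.085 ]]
red [[ 0.3696 -0.0121  0.085 ]]
```

View pics/clipm.png

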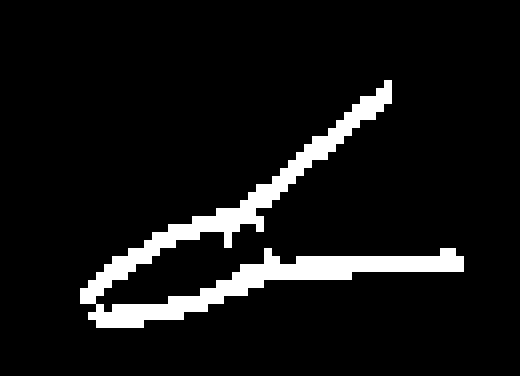

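Run:
```python
from h import *
np.set_printoptions(precision=4,suppress=True)
L=onz('top',[[273.3,226],[282.3,247.4],[236.2,252.8]],.036)[:,:2]
m=(L[0]+L[1])/2; ax=L[2]-m; print('clip lever span',np.linalg.norm(L[0]-L[1]),'len',np.linalg.norm(ax),'yaw',np.degrees(np.arctan2(ax[1],ax[0])),'pin est',m+ax/np.linalg.norm(ax)*.056)
s=(L[0]-L[1]);print('perp check',np.degrees(np.arctan2(s[1],s[0])))
# scene: pin top
print('pin tri',tri([256.2,244.8],[195+(491-385)/3.5,215+115/3.5]))
# box: tray rim front corners & right, from crop (origin 140,110, 3.5)
t=lambda x,y:[140+x/3.5,110+y/3.5]; sc=lambda x,y:[205+(x-385)/3.5,95+y/3.5]
B=onz('top',[t(43,356),t(239,358),t(243,195)],.055)[:,:2]
print('rim FL,FR',B, np.linalg.norm(B[0]-B[1]))
f=B[1]-B[0];print('yaw',np.degrees(np.arctan2(f[0],-f[1])))
C=onz('top',[t(25,150),t(235,155)],.168)[:,:2];print('card top',C)
print('tri FL',tri(t(43,356),sc(418,217)),'FR',tri(t(239,358),sc(492,340)))
print('card top R',tri(t(232,152),sc(664,135)))
```

```text
clip lever span 0.0548929237904786 len 0.10565081375573371 yaw 112.04185292336975 pin est [ 0.447  -0.1248]
perp check 23.630514002461187
pin tri (array([ 0.4484, -0.1261,  0.0313]), np.float64(0.0008148938095441018))
rim FL,FR [[ 0.5203  0.1189]
 [ 0.5216 -0.0117]
 [ 0.6318 -0.0115]] 0.13064012764652436
yaw 0.561524837606942
card top [[ 0.638   0.1151]
 [ 0.6376 -0.0125]]
tri FL (array([0.5233, 0.1182, 0.0537]), np.float64(0.006071047837910167)) FR (array([ 0.5222, -0.0118,  0.0537]), np.float64(0.001007180678708442))
card top R (array([ 0.6393, -0.0106,  0.1686]), np.float64(0.00016655376973852035))
```

```bash
cat >> h.py <<'E'
def tool(az,lean,flip=False):
    a=np.array([np.cos(lean)*np.cos(az),np.cos(lean)*np.sin(az),-np.sin(lean)])
    y=np.array([-np.sin(az),np.cos(az),0])*(-1 if flip else 1)
    return np.c_[a,y,np.cross(a,y)]
q=lambda R:Ro.from_matrix(R).as_quat()
CUP=np.array([.617,-.2245,0]); BOX=np.array([.581,.0535,0])
def tcp(g,R,d=.054): return np.asarray(g)-d*R[:,0]
E
python3 - <<'E'
from h import *
D=np.pi/180
np.set_printoptions(precision=2,suppress=True)
for az in (-60,-45,-30,-20,0,20):
  for lean in (15,30,45):
    for fl in(0,1):
      R=tool(az*D,lean*D,fl)
      j=arm.ik(tcp(CUP+[0,0,.05],R),q(R)); 
      j2=arm.ik(tcp(CUP+[0,0,.05],R,.16),q(R))
      out=[]
      for az2 in (-30,0,30):
        for tilt in (130,-130):
          Rc=tool(az2*D,lean*D,fl); ax=[np.cos(az2*D),np.sin(az2*D),0]
          Rp=Ro.from_rotvec(np.array(ax)*tilt*-D).as_matrix()@Rc  # +: mouth to left
          k=arm.ik(tcp(BOX+[-.01,-.02 if tilt>0 else .03,.16],Rp),q(Rp)); k0=arm.ik(tcp(BOX+[-.01,-.02,.2],Rc),q(Rc))
          out.append((az2,tilt,k is not None,k0 is not None))
      print(az,lean,fl,j is not None,j2 is not None,[(o[0],o[1],o[3]) for o in out if o[2]], None if j is None else np.array(j))
E
```

```text
-60 15 0 True True [(-30, 130, True), (-30, -130, True), (30, -130, False)] [-0.54  1.3   0.72  2.08  2.1   0.71 -2.02]
-60 15 1 True True [(-30, 130, True), (-30, -130, True), (30, -130, False)] [-0.1   1.12  0.03  2.07  2.02  1.3   1.51]
-60 30 0 True True [(-30, 130, True), (-30, -130, True), (0, 130, False), (0, -130, False), (30, -130, True)] [ 0.11  0.98 -0.2   2.06  2.01  1.15 -1.38]
-60 30 1 True True [(-30, 130, True), (-30, -130, True), (0, 130, False), (0, -130, False), (30, -130, True)] [-0.03  0.98  0.    2.07  2.02  1.    1.67]
-60 45 0 True True [(-30, 130, True), (-30, -130, True), (0, 130, True), (0, -130, True), (30, 130, True), (30, -130, True)] [ 0.18  0.87 -0.2   2.01  1.86  0.81 -1.13]
-60 45 1 True True [(-30, 130, True), (-30, -130, True), (0, -130, True), (30, 130, True), (30, -130, True)] [ 0.08  0.87 -0.04  2.01  1.87  0.7   1.95]
-45 15 0 True True [(-30, 130, True), (-30, -130, True), (30, -130, False)] [-0.1   1.15  0.16  2.22  2.41  1.36 -1.84]
-45 15 1 True True [(-30, 130, True), (-30, -130, True), (30, -130, False)] [-0.06  1.14  0.11  2.22  2.4   1.
[... 3392 characters left out ...]
130, True), (30, -130, False)] [ 1.38  1.55 -1.16  2.05  3.58  0.35  2.77]
20 30 0 True True [(-30, 130, True), (-30, -130, True), (0, 130, False), (0, -130, False), (30, -130, True)] [ 1.3   1.36 -1.15  2.05  2.88  0.32  0.1 ]
20 30 1 True True [(-30, 130, True), (-30, -130, True), (0, 130, False), (0, -130, False), (30, -130, True)] [ 1.22  1.24 -0.97  2.05  3.46  0.33  2.57]
20 45 0 True True [(-30, 130, True), (-30, -130, True), (0, 130, True), (0, -130, True), (30, 130, True), (30, -130, True)] [ 1.21  1.22 -1.14  1.99  2.05  0.36  0.72]
20 45 1 True True [(-30, 130, True), (-30, -130, True), (0, -130, True), (30, 130, True), (30, -130, True)] [ 1.21  1.22 -1.14  1.99  2.05  0.36 -2.42]
```

Run:
```python
from h import *
D=np.pi/180
np.set_printoptions(precision=2,suppress=True)
for fl in (0,1):
  for az in (-60,-50,-40):
    R=tool(az*D,25*D,fl); g=CUP+[0,0,.055]
    for nm,P in (('g',tcp(g,R,.052)),('pre',tcp(g,R,.17)),('lift',tcp(g+[0,0,.15],R,.052)),('hi',tcp(g+[-.05,.08,.25],R,.1))):
        print(fl,az,nm,P,arm.ik(P,q(R)))
  for az in (-50,-40,-30,-20):
    R=tool(az*D,25*D,fl)
    for z in (.13,.2): print('box',fl,az,z,arm.ik(tcp([.575,.013,z],R,.052),q(R)))
    a=R[:,0]; Rr=Ro.from_rotvec(-a*20*D).as_matrix()@R; print('   roll-20',arm.ik(tcp([.575,.013,.13],Rr,.052),q(Rr)))
```

```text
0 -60 g [ 0.59 -0.18  0.08] [-0.03  1.01 -0.01  2.07  2.03  1.12 -1.51]
0 -60 pre [ 0.54 -0.09  0.13] [-0.61  0.99  0.54  2.22  1.89  0.71 -1.72]
0 -60 lift [ 0.59 -0.18  0.23] [-0.47  0.82  0.68  2.09  1.95  0.55 -1.44]
0 -60 hi [ 0.52 -0.07  0.35] [-0.85  0.52  0.76  2.15  1.39  0.72 -0.88]
0 -50 g [ 0.59 -0.19  0.08] [ 0.28  1.05 -0.39  2.16  2.27  1.41 -1.36]
0 -50 pre [ 0.52 -0.11  0.13] [-0.44  0.95  0.36  2.37  2.23  0.97 -1.9 ]
0 -50 lift [ 0.59 -0.19  0.23] [-0.15  0.7   0.25  2.18  2.21  0.84 -1.43]
0 -50 hi [ 0.51 -0.08  0.35] [-0.84  0.46  0.79  2.27  1.76  0.63 -1.1 ]
0 -40 g [ 0.58 -0.19  0.08] [ 0.22  1.02 -0.19  2.24  2.53  1.32 -1.5 ]
0 -40 pre [ 0.5  -0.13  0.13] None
0 -40 lift [ 0.58 -0.19  0.23] [-0.07  0.68  0.23  2.26  2.54  0.87 -1.57]
0 -40 hi [ 0.5  -0.09  0.35] [-0.63  0.36  0.56  2.37  2.1   0.7  -1.25]
box 0 -50 0.13 [-1.13  1.17  1.04  2.19  1.87  0.22 -1.78]
box 0 -50 0.2 [-1.11  0.95  0.99  2.17  1.53  0.35 -1.3 ]
   roll-20 [-1.12  1.16  1.02  2.19  1.85  0.24 -1.41]
box 0 -40 0.13 [-0.8   0.91  0.47  2.29  2.05  0.8  -1.75]
box 0 -40 0.2 [-1.    0.84
[... 1020 characters left out ...]
-0.19  0.23] [ 0.21  0.67 -0.18  2.25  2.4   1.02  1.83]
1 -40 hi [ 0.5  -0.09  0.35] [ 0.07  0.33 -0.37  2.35  1.93  1.01  2.11]
box 1 -50 0.13 [-0.35  0.86 -0.26  2.16  1.7   1.31  1.74]
box 1 -50 0.2 [-0.28  0.72 -0.36  2.15  1.63  1.34  1.91]
   roll-20 [-0.25  0.89 -0.42  2.16  1.72  1.43  2.12]
box 1 -40 0.13 [-0.35  0.85 -0.22  2.28  1.92  1.28  1.66]
box 1 -40 0.2 [-0.28  0.69 -0.32  2.26  1.84  1.27  1.85]
   roll-20 [-0.61  0.85  0.18  2.29  1.97  1.01  1.87]
box 1 -30 0.13 [-0.33  0.85 -0.17  2.38  2.17  1.28  1.57]
box 1 -30 0.2 [-0.25  0.67 -0.29  2.37  2.08  1.22  1.78]
   roll-20 [-0.18  0.88 -0.39  2.38  2.14  1.42  2.03]
box 1 -20 0.13 None
box 1 -20 0.2 None
   roll-20 None
```

```bash
python3 - <<'E'
from h import *
D=np.pi/180
np.set_printoptions(precision=3,suppress=True)
R=tool(-55*D,25*D); g=CUP+[0,0,.055]
arm.movep(tcp(g+[-.05,.08,.25],R,.1),q(R)); print(arm.read_time(),arm.read_tool_pos())
arm.movep(tcp(g,R,.17),q(R)); print(arm.read_time(),arm.read_joint_positions())
arm.line_to(tcp(g,R,.052),velocity=.08); print(arm.read_time(),arm.read_tool_pos(),arm.read_ft_force())
for n in("scene","top"): cv2.imwrite(f"pics/{n}1.png",snapshot(n))
E
python3 -c "
import cv2,numpy as np
a=cv2.imread('pics/top1.png')[100:270,200:360];b=cv2.imread('pics/scene1.png')[170:340,250:410]
cv2.imwrite('pics/d1.png',cv2.resize(np.hstack([a,b]),None,fx=2.5,fy=2.5))"
```

```text
2.7667 [ 0.515 -0.07   0.347]
3.675 [-0.615  1.008  0.589  2.3    2.148  0.728 -1.927]
5.3 [ 0.59  -0.185  0.077] [-0.268  0.358  0.332]
```

View pics/d1.png

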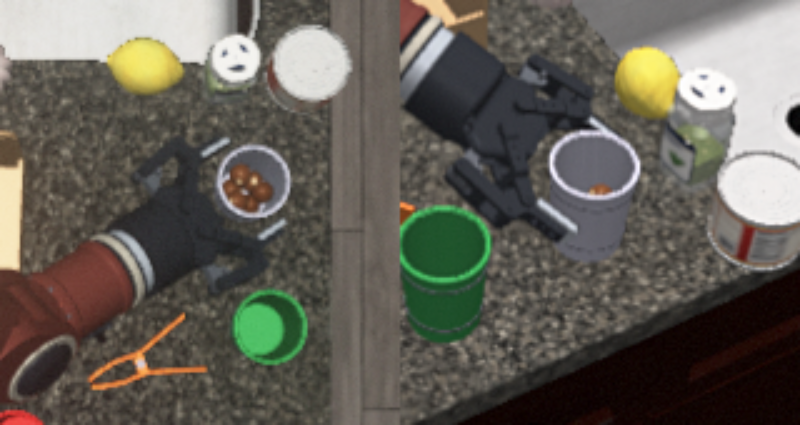

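```bash
python3 - <<'E'
from h import *
D=np.pi/180
np.set_printoptions(precision=3,suppress=True)
R=tool(-55*D,25*D); g=CUP+[0,0,.057]
arm.line_to(tcp(g,R,.047),velocity=.05); print(arm.read_ft_force())
arm.move_gripper(0,45); print(arm.read_time(),arm.read_opening(),arm.read_ft_force())
for n in("scene","top"): cv2.imwrite(f"pics/{n}2.png",snapshot(n))
E
python3 -c "
import cv2,numpy as np
a=cv2.imread('pics/top2.png')[100:270,200:360];b=cv2.imread('pics/scene2.png')[170:340,250:410]
cv2.imwrite('pics/d2.png',cv2.resize(np.hstack([a,b]),None,fx=2.5,fy=2.5))"
```

```text
[-0.071  0.519 -0.268]
6.0 0.7194800743988649 [-1.102 -0.028  0.653]
```

View pics/d2.png

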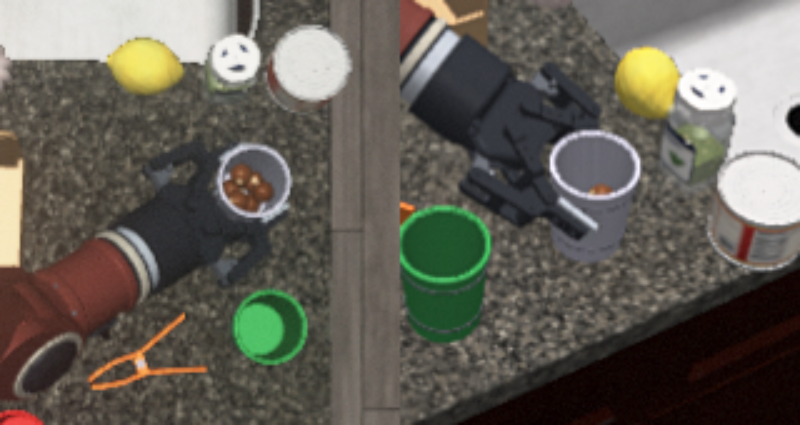

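The grip reads 61 mm, which matches the cup body at half height. Next I lift it and carry it to the box.

```bash
python3 - <<'E'
from h import *
D=np.pi/180
np.set_printoptions(precision=3,suppress=True)
p=arm.read_tool_pos()
arm.line_to(p+[0,0,.17],velocity=.15); print(arm.read_time(),arm.read_ft_force(),arm.read_opening())
R=tool(-40*D,25*D)
arm.movep(tcp([.575,.01,.23],R,.047),q(R)); print(arm.read_time(),arm.read_joint_positions())
arm.line_to(tcp([.575,.01,.14],R,.047),velocity=.12)
print(arm.read_time(),arm.read_joint_positions(),arm.read_opening())
for n in("scene","top"): cv2.imwrite(f"pics/{n}3.png",snapshot(n))
E
python3 -c "
import cv2,numpy as np
a=cv2.imread('pics/top3.png')[100:270,120:280];b=cv2.imread('pics/scene3.png')[60:230,180:340]
cv2.imwrite('pics/d3.png',cv2.resize(np.hstack([a,b]),None,fx=2.5,fy=2.5))"
```

```text
7.3833 [ 0.033 -0.448 -2.359] 0.7180946762618188
8.3333 [-1.01   0.777  0.84   2.27   2.032  0.521 -1.586]
9.2333 [-0.893  0.942  0.648  2.294  2.146  0.674 -1.855] 0.7184384221552473
```

View pics/d3.png

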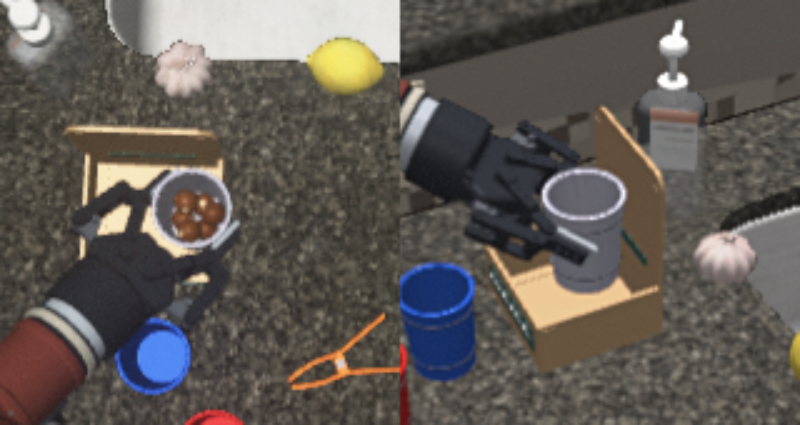

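Run:
```python
from h import *
D=np.pi/180
np.set_printoptions(precision=3,suppress=True)
j=np.array(arm.read_joint_positions());j0=j.copy();np.save('jpour.npy',j0)
im=[]
for r in (60,80,90,97,104,112):
    j[6]=j0[6]+r*D; arm.move_j(j); 
    if r>=90: arm.pause(.25)
    print(r,arm.read_time(),arm.read_ft_force())
im=[snapshot("top")[100:270,120:280],snapshot("scene")[60:230,180:340]]
cv2.imwrite('pics/d4.png',cv2.resize(np.hstack(im),None,fx=2.5,fy=2.5))
```

```text
60 10.3167 [-0.305 -0.045 -1.584]
80 10.7417 [-0.871 -0.358 -2.163]
90 11.2833 [-0.278  0.358 -1.376]
97 11.7833 [ 0.357 -0.062 -1.821]
104 12.2833 [-0.679  0.221 -1.14 ]
112 12.7917 [ 0.229 -0.419 -2.312]
```

View pics/d4.png

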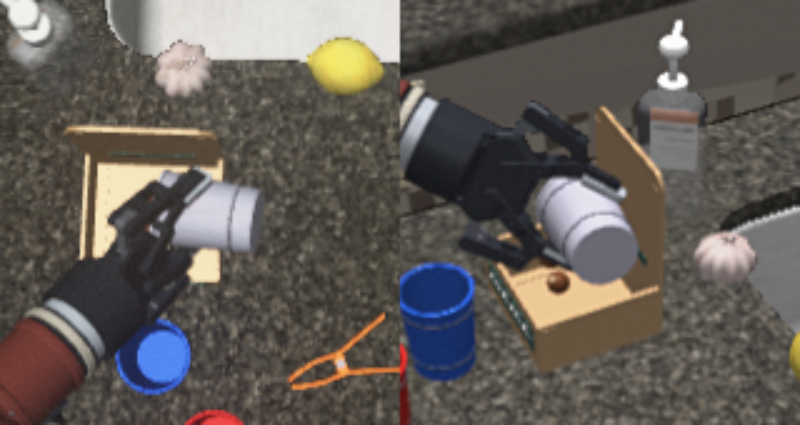

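Run:
```python
from h import *
D=np.pi/180
np.set_printoptions(precision=3,suppress=True)
j=np.array(arm.read_joint_positions());j0=np.load('jpour.npy')
for r in (120,128,136,145):
    j[6]=j0[6]+r*D; arm.move_j(j); arm.pause(.2)
arm.pause(.3)
print(arm.read_time(),arm.read_ft_force())
im=[snapshot("top")[100:270,120:280],snapshot("scene")[60:230,180:340]]
cv2.imwrite('pics/d5.png',cv2.resize(np.hstack(im),None,fx=2.5,fy=2.5))
```

```text
15.0417 [ 0.081 -0.022 -1.762]
```

View pics/d5.png

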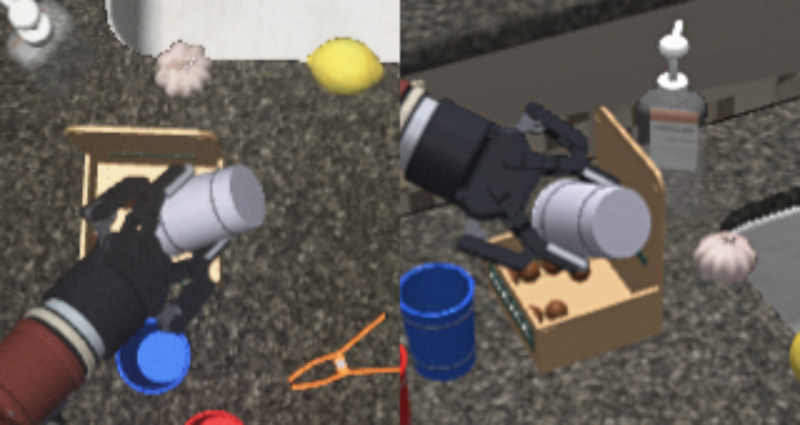

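Run:
```python
from h import *
np.set_printoptions(precision=3,suppress=True)
p=arm.read_tool_pos()
arm.line_to(p+[0,-.06,.06],velocity=.2)
print(arm.read_time(),arm.read_ft_force())
im=[snapshot("top")[100:270,120:280],snapshot("scene")[60:230,180:340]]
cv2.imwrite('pics/d6.png',cv2.resize(np.hstack(im),None,fx=2.5,fy=2.5))
```

```text
15.7167 [ 0.465  0.649 -1.729]
```

View pics/d6.png

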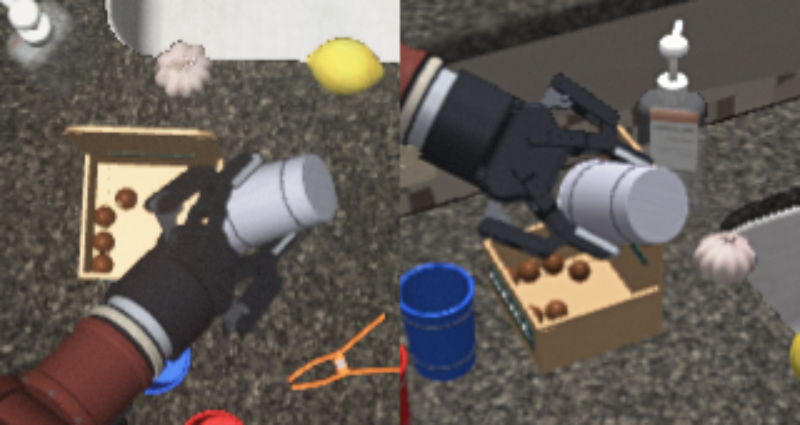

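Run:
```python
from h import *
D=np.pi/180
np.set_printoptions(precision=3,suppress=True)
R=tool(-55*D,25*D); g=CUP+[0,0,.057]
arm.movep(tcp(g+[0,0,.14],R,.047),q(R)); print(arm.read_time(),arm.read_joint_positions(),arm.read_opening())
im=[snapshot("top")[100:270,120:340],snapshot("scene")[60:230,180:400]]
cv2.imwrite('pics/d7.png',cv2.resize(np.vstack(im),None,fx=1.75,fy=1.75,interpolation=cv2.INTER_CUBIC))
```

```text
17.5833 [-0.065  0.718  0.08   2.128  2.033  0.937 -1.303] 0.7197557117183818
```

View pics/d7.png

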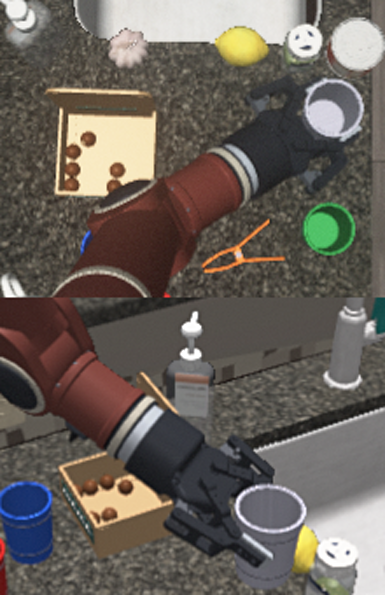

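All six nuts are in the box: five lie in the left and front part, one is near the centre, and the cup shows empty. Now I set the cup down, checking force on the way.

Run:
```python
from h import *
D=np.pi/180
np.set_printoptions(precision=3,suppress=True)
R=tool(-55*D,25*D); g=CUP+[0,0,.057]
arm.line_to(tcp(g+[0,0,.006],R,.047),velocity=.12)
f0=arm.read_ft_force()[2]
for dz in (.004,.002,.001,0,-.001):
    arm.line_to(tcp(g+[0,0,dz],R,.047),velocity=.03); f=arm.read_ft_force()[2]; print(dz,f-f0)
    if f-f0>2: break
arm.move_gripper(1.0); arm.pause(.2); print(arm.read_time(),arm.read_opening())
arm.line_to(arm.read_tool_pos()-.12*R[:,0],velocity=.12); print(arm.read_time())
im=[snapshot("top")[100:270,120:340],snapshot("scene")[150:320,180:400]]
cv2.imwrite('pics/d8.png',cv2.resize(np.vstack(im),None,fx=1.75,fy=1.75,interpolation=cv2.INTER_CUBIC))
```

```text
0.004 -1.0726612420701231
0.002 -1.2380287264996228
0.001 -0.6139540413010747
0 0.7344310109181497
-0.001 5.262864964968579
20.7667 1.004952668943758
21.9167
```

View pics/d8.png

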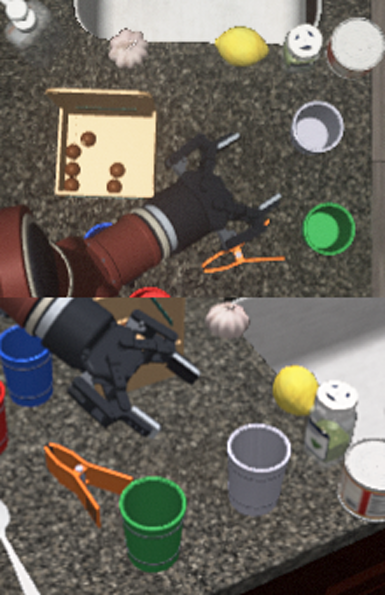

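```bash
cat >> h.py <<'E'
PIN=np.array([.4475,-.1253,0]); YAW=np.radians(112.5)
def down(yaw,flip): # jaw axis = clip y
    cy=np.array([-np.sin(yaw),np.cos(yaw),0])*(-1 if flip else 1); a=np.array([0,0,-1.]); return np.c_[a,cy,np.cross(a,cy)]
def cg(pin,yaw,x=-.035): return pin+x*np.array([np.cos(yaw),np.sin(yaw),0])
EDGE=np.array([.639,-.0115,.115])
E
python3 - <<'E'
from h import *
np.set_printoptions(precision=3,suppress=True)
arm.line_to(arm.read_tool_pos()+[0,0,.1],velocity=.2)
g=cg(PIN,YAW)
for fl in(0,1):
    R=down(YAW,fl);R2=down(np.pi/2,fl)
    print(fl,arm.ik(g+[0,0,.2],q(R)),arm.ik(g+[0,0,.076],q(R)),arm.ik([EDGE[0],EDGE[1]-.066,.166],q(R2)),arm.ik([EDGE[0],EDGE[1]-.066-.07,.166],q(R2)))
E
```

```text
0 [ 0.554  0.538 -0.393  1.998  0.324  0.665 -2.794] [ 0.293  0.737 -0.013  2.085  0.027  0.319 -2.491] [-0.123  0.779  0.368  1.595 -0.348  0.833 -2.757] [ 0.093  0.774  0.178  1.553 -0.168  0.83  -2.807]
1 [ 0.657  0.565 -0.549  1.995  0.448  0.701  0.221] [ 0.751  0.86  -0.733  2.071  1.033  0.631 -0.322] [ 0.327  0.786 -0.424  1.578  0.393  0.862 -0.245] [ 0.42   0.799 -0.405  1.54   0.375  0.88  -0.117]
```

Run:
```python
from h import *
np.set_printoptions(precision=3,suppress=True)
g=cg(PIN,YAW);R=down(YAW,1)
arm.movep(g+[0,0,.18],q(R)); print(arm.read_time(),arm.read_joint_positions())
arm.line_to(g+[0,0,.085],velocity=.12)
arm.line_to(g+[0,0,.077],velocity=.04)
print(arm.read_time(),arm.read_tool_pos(),arm.read_ft_force(),arm.read_joint_positions())
im=[snapshot("top")[170:300,200:340],snapshot("scene")[170:300,180:320]]
cv2.imwrite('pics/d9.png',cv2.resize(np.hstack(im),None,fx=2.8,fy=2.8,interpolation=cv2.INTER_CUBIC))
```

```text
24.0083 [ 0.67   0.607 -0.576  2.014  0.523  0.671  0.149]
25.3 [ 0.461 -0.158  0.077] [-0.502  0.112 -0.285] [ 0.544  0.768 -0.393  2.077  0.696  0.428 -0.003]
```

View pics/d9.png

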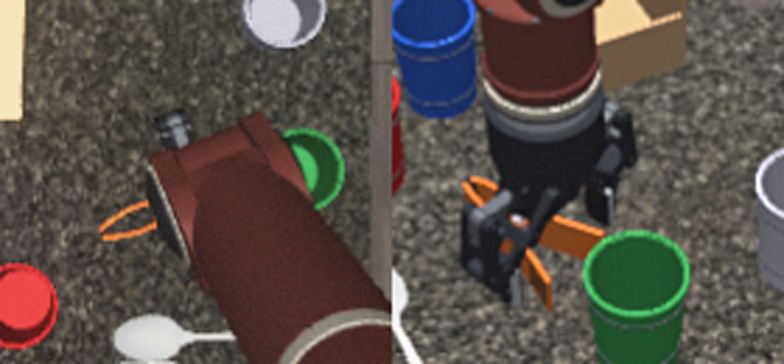

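Run:
```python
from h import *
np.set_printoptions(precision=3,suppress=True)
arm.move_gripper(.24,45); print(arm.read_time(),arm.read_opening(),arm.read_ft_force())
p=arm.read_tool_pos()
arm.line_to(p+[0,0,.06],velocity=.08); arm.pause(.2)
print(arm.read_time(),arm.read_opening(),arm.read_ft_force())
im=[snapshot("top")[170:300,200:340],snapshot("scene")[150:280,180:320]]
cv2.imwrite('pics/d10.png',cv2.resize(np.hstack(im),None,fx=2.8,fy=2.8,interpolation=cv2.INTER_CUBIC))
```

```text
26.0333 0.25081502351022195 [-1.002 -0.696  8.012]
27.15 0.24402164360167708 [-1.118 -0.052 -0.335]
```

View pics/d10.png

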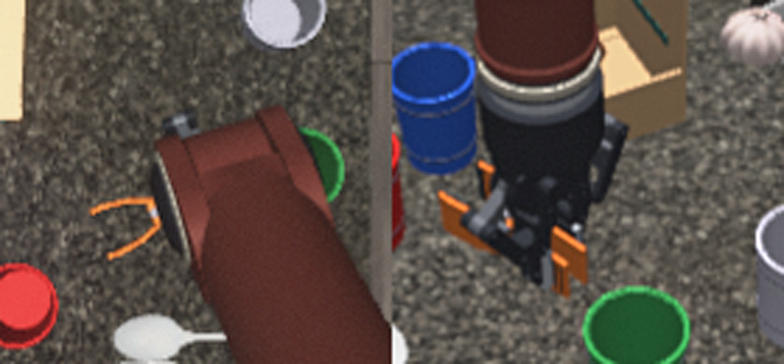

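Run:
```python
from h import *
np.set_printoptions(precision=4,suppress=True)
L=onz('top',[[232.7,245.4],[239,261.8],[254.9,244.2]],.096)[:,:2]
m=L[:2].mean(0);print('tips',L,'gape',np.linalg.norm(L[0]-L[1]),'mid',m)
# axis perpendicular to the tip line
s=L[0]-L[1];n=np.array([-s[1],s[0]])/np.linalg.norm(s);n*=np.sign(n[1]);print('yaw tips',np.degrees(np.arctan2(n[1],n[0])))
g=cg(PIN,YAW)[:2];d=m-g;print('yaw grip->mid',np.degrees(np.arctan2(d[1],d[0])),'dist',np.linalg.norm(d))
# scene: jaw tips tri (crop origin 180,150)
sc=lambda x,y:[180+(x-392)/2.8,150+y/2.8]
print(tri([232.7,245.4],sc(480,164)),tri([239,261.8],sc(441,195)))
```

```text
tips [[ 0.4458 -0.0705]
 [ 0.4096 -0.0853]
 [ 0.4493 -0.1201]] gape 0.03909531338177009 mid [ 0.4277 -0.0779]
yaw tips 112.2271281145453
yaw grip->mid 112.62356870176346 dist 0.08640082338280648
(array([ 0.4464, -0.0707,  0.0925]), np.float64(0.0013511810490281148)) (array([ 0.4107, -0.0857,  0.0921]), np.float64(0.0027477782728187856))
```

Run:
```python
from h import *
np.set_printoptions(precision=3,suppress=True)
arm.line_to(arm.read_tool_pos()+[0,0,.11],velocity=.15)
R=down(np.pi/2,1)
arm.movep([EDGE[0],EDGE[1]-.136,.24],q(R))
arm.line_to([EDGE[0],EDGE[1]-.136,.18],velocity=.1); arm.pause(.3)
print(arm.read_time(),arm.read_tool_pos(),arm.read_opening(),arm.read_joint_positions())
im=[snapshot("top")[100:230,170:310],snapshot("scene")[90:220,230:370]]
cv2.imwrite('pics/d11.png',cv2.resize(np.hstack(im),None,fx=2.8,fy=2.8,interpolation=cv2.INTER_CUBIC))
```

```text
29.925 [ 0.639 -0.147  0.181] 0.24154256274757813 [ 0.457  0.793 -0.475  1.528  0.422  0.922 -0.154]
```

View pics/d11.png

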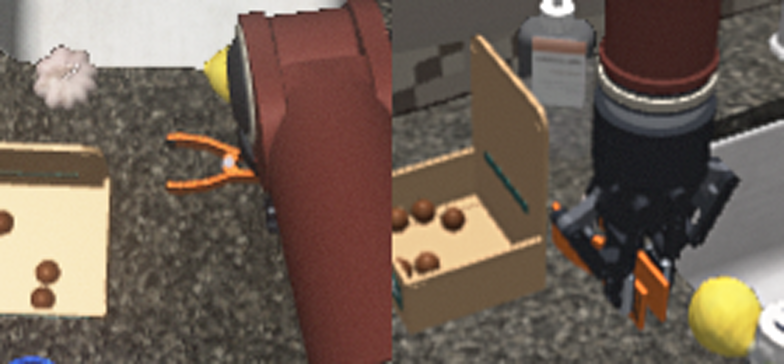

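```bash
python3 - <<'E'
from h import *
np.set_printoptions(precision=4,suppress=True)
T=onz('top',[[230,148.4],[230,166.2]],.139);print(T,T.mean(0))
print('card top edge', onz('top',[[170+98/2.8,100+146.5/2.8],[170+20/2.8,100+145.5/2.8]],.175), onz('top',[[170+98/2.8,100+151/2.8]],.168))
print('tri card top corner',tri([170+104/2.8,100+155/2.8],[230+(546-392)/2.8,90+125/2.8]))
print(proj('top',[[.639,-.0115,.159],[.639,-.0115,.055],[.637,.05,.175],[.641,.05,.175]]),proj('scene',[[.639,-.0115,.159],[.639,-.0115,.055],[.641,.1185,.159]]))
E
python3 - <<'E'
import cv2
a=cv2.imread('pics/top0.png')[140:200,145:215];cv2.imwrite('pics/e1.png',cv2.resize(a,None,fx=9,fy=9,interpolation=0))
E
```

```text
[[ 0.6573 -0.0603  0.139 ]
 [ 0.6178 -0.0612  0.139 ]] [ 0.6375 -0.0608  0.139 ]
card top edge [[ 0.6404 -0.0083  0.175 ]
 [ 0.6399  0.0505  0.175 ]] [[ 0.6382 -0.0079  0.168 ]]
tri card top corner (array([ 0.6369, -0.0131,  0.1681]), np.float64(0.003438970348887653))
[[206.959  154.4112]
 [209.5162 162.686 ]
 [177.3487 153.3006]
 [177.4153 151.4369]] [[284.6324 137.5794]
 [283.7517 175.1237]
 [258.1793 105.5587]]
```

View pics/e1.png

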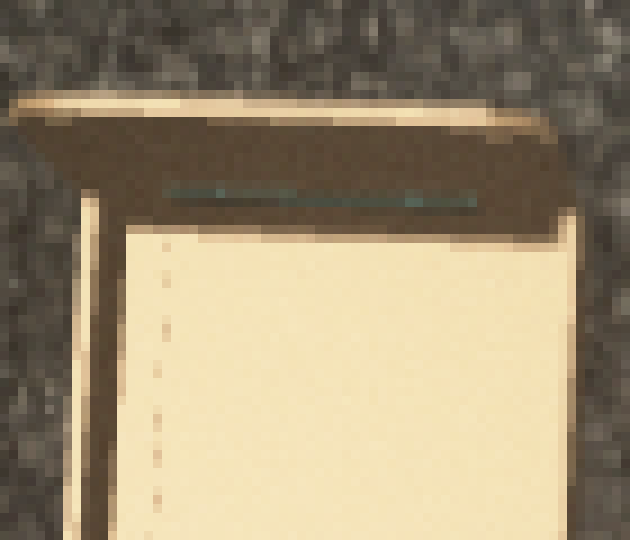

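Run:
```python
from h import *
np.set_printoptions(precision=3,suppress=True)
R=down(np.pi/2,1)
x=EDGE[0]+.001
arm.line_to([x,EDGE[1]-.10,.18],velocity=.05); print(arm.read_ft_force())
arm.line_to([x,EDGE[1]-.0655,.18],velocity=.04); arm.pause(.4)
print(arm.read_time(),arm.read_tool_pos(),arm.read_opening(),arm.read_ft_force())
im=[snapshot("top")[100:230,150:290],snapshot("scene")[90:220,220:360]]
cv2.imwrite('pics/d12.png',cv2.resize(np.hstack(im),None,fx=2.8,fy=2.8,interpolation=cv2.INTER_CUBIC))
```

```text
[-0.274 -0.74  -0.442]
32.3 [ 0.64  -0.077  0.18 ] 0.24311784879549272 [ 0.066 -0.015  0.162]
```

View pics/d12.png

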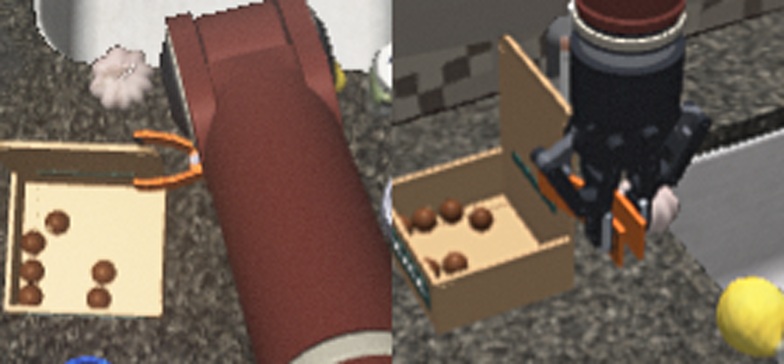

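The card edge sits midway between the jaws. In the top crop the tips are at (135,133) and (135,184), the pin is near x≈197 and the edge near (160,157), about 29 mm ahead of the pin. The wrist force is about 0, so I'm handing in the job.

Run:
```python
from h import *
print(abs(np.array(arm.read_dq())).max(),arm.read_time())
print(ticket.finish_job())
```

```text
0.0027850407733680505 32.4
the job is handed in; nothing more can be done
None
```

I handed the job in at 32.4 s of the 61 s allowed. The nuts are in the box, the cup is back on the worktop, and the arm is holding the clip open around the card edge. No verdict came back, so what follows rests on my own checks.

- **Nuts:** the last pictures show all six in the tray. The cup was empty when I looked into it after the pour.
- **Cup:** it stands upright and released at its original spot. I saw this after backing off and did not re-measure it at the end.
- **Clip:** the fingers are at about 20–21 mm on the levers. The outer faces of the jaw tips measured about 39 mm apart just after the lift.
- **Fit on the card:** from the pictures, the card edge is about 29 mm ahead of the pin and within about 2 mm of the middle line, allowing for roughly 2 mm of calibration error. From the arm's pose, the edge point is about 12 mm above the clip's underside.
- **Contact:** the wrist force was about 0 N in the final pose, so there was no sign of the clip touching the card. The arm was at rest.
- **Bystanders:** the arm never went near the spice jar, lemon or garlic, and none of them looks moved in the pictures.

Two readings were a little off. The wrist showed about 8 N upwards for a moment while squeezing the clip on the worktop, and that was gone after the lift. Some sightings of the box corners from the two cameras disagreed by 3–6 mm, so I positioned the clip from the more consistent top-view points.

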